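# Empty the belt printer's catch tray into the caddy

### The arm

A 6-joint arm with a two-finger parallel gripper is mounted at the origin on the work surface. World frame = base frame: x ahead of the robot, y to its left, z up, the work surface at z = 0. Lengths are in m, angles in rad, forces in N, time in s.
With the tool pointing down it reaches from about 0.35 to 0.975 m from the base axis. Payload 4.9 kg.
Tool frame: the origin (TCP) lies at the very end of the fingers, on their centre line; the grasp point (between the pads) lies ctrl.hold_point_z behind it (ctrl.hold_point_z is the distance from the TCP to the grasp point, in m); z points along the fingers, y is the line along which they close (so a half turn about z gives the same grasp; the last joint's range is limited). The gripper opens to 85 mm and grips with 20 to 120 N. Pads are 22 mm wide; open, the fingers measure 114 mm over their backs; the gripper's body (76 mm by 85 mm) begins 54 mm behind the grasp point. The pads swing forward as they close: fully open they stand 13 mm farther back than shut.
Start: joints at [-1.286, 0.053, 1.613, -0, 1.476, -0.119], TCP at [0.246, -0.575, 0.204] pointing down, gripper open.
Joint ranges: [-3.01, 3.01], [-1.01, 2.22], [0.06, 2.58], [-1.02, 4.17], [0.09, 2.62], [-3.14, 3.14]. Speed limits (rad/s): [2.57, 2.57, 3.14, 3.14, 3.14, 3.14].

### API

Orientations are given as a rotation vector (axis times angle).
In Python, from station import ctrl gives the robot as it stands. The module is installed in compiled form; this text tells all that it offers.
- The arm moves only by the tool jog_arm, never from a script. Its argument "deltas" is a list of rows, each a list of 3 entries, a list of its own where there are three numbers: the closure, from -1 (fully open) to 1 (shut), then the shift along the world's x, y, z scaled (see below), then the turn, a rotation vector about the world's x, y, z scaled (see below). A call has 1 to 12 rows; each row is the pose to reach, as a shift and turn from the pose commanded when the call began, turning the shorter way round; what a row does not reach only later rows make up. The controller multiplies each number of a shift by 0.4 m and each number of a turn by 180 degrees. A row lasts 1/12 s, in which the tool goes at most 41.7 mm and 7.16 degrees, less where a joint would pass 70% of its speed; a pose out of reach is approached as far as the arm can. A call with a number of a shift or a turn outside -1 to 1 is refused whole. A call with a gripper value outside its range is refused whole. The fingers move at their own pace and stop on an object; "squeeze" is the grip in N (left out, the last holds). Time passes only in rows, so rows that repeat a pose let the fingers close. It gives the time, the measured TCP pose, the force, the opening and the grip force at its end, in the units of the state.
- ctrl.get_obs(): the state, without advancing time (a new reading comes with each control period).
- ctrl.get_image(name): name is "side" or "top" or "wrist"; returns the picture (420x560x3 uint8, red, green, blue); there is no depth.
- ctrl.get_calibration(name): a dict with "K" (3x3 intrinsics, pixels), "dist_coeffs" ([k1, k2, p1, p2, k3] as OpenCV has them; the pictures are not rectified), "extrinsics" (4x4, takes a point from world to camera coordinates). Camera axes: x right, y down, z forward; pixel columns grow to the right and rows downward; lengths in m; the calibration is good to about 2 mm. A picture is of the moment at which its call begins: read the wrist's pose just before it. get_calibration takes no time and is no camera call; for the wrist camera it gives the pose at the moment of the call.
- ctrl.finish_job(): hands the job in; it is judged then, once.
The state is a dict: "t": time; "q": joint angles; "dq": joint speeds; "effort": joint torques, N m; "tool_pos": TCP position; "tool_rot": TCP orientation; "contact_force": force on the tool from outside, world axes, zero at the start; "wrist_torque": the same for the moment, N m; "opening": finger opening in m; "grip_force": force on a finger pad.
Only numpy, scipy, OpenCV 4.12 (cv2) and the standard library are available. Lean on these libraries where they do the work, as an engineer would, in place of code of your own. Each camera call takes 0.05 s, during which the arm holds its last target. There are 200 camera calls.

### The job

Collect the three finished parts (the round stamp, the bar stamp and the bridge-shaped pencil rest) from the printer's catch tray and stand each upright on the floor of the green caddy, one to each compartment in any order, setting them down rather than dropping them; leave the flat waste grid in the tray. With all three in, shut the caddy's lid fully. Do not push or tip the other things on the table.

Things in the scene. Friction and masses are not known exactly. Their poses are not given: they have to be found in the camera images.
- round_stamp: Finished part, white plastic: disc base diameter 44, 14 high, with a round stem handle diameter 20 on its middle, 42 high in all; 25 to 50 g. Starts standing upright in the catch tray. Origin: centre of its underside, z up. 
- bar_stamp: Finished part, white plastic: rectangular base 62 (x) x 34 (y), 14 high, with an upright rib handle along its middle 50 (x) x 14 (y), 42 high in all; 30 to 65 g. Starts standing upright in the catch tray, any yaw. Origin: centre of its underside, z up. 
- pencil_rest: Finished part, white plastic: a bridge 60 (x) x 20 (y) x 38 high: a solid top slab 16 thick on two legs 12 long (x) at its ends, open between the legs. Starts standing on its legs in the catch tray, any yaw. Origin: centre of its underside, z up. 
- offcut: Waste, white plastic: a flat grid of strips 56 (x) x 38 (y), 5 thick, lying in the catch tray. It stays there. Origin: centre of its underside, z up. 
- tray: Catch tray of the printer: fixed open plywood tray 230 x 230, walls 5 thick and 30 high, floor 5 thick. The four pieces in it stand about 100 apart, two by two. Origin: centre of its underside; the printer lies on its -y side.
- printer: Fixed desktop belt printer, body 300 (x) x 260 (y), 100 high, with a gantry 315 high across x at y = -50; its chute ends at the tray's -y wall. Origin: centre of its underside.
- caddy: Fixed bright green plastic caddy, 140 (x) x 238 (y), 60 high, walls and floor 5 thick. Inside, two low dividers (6 thick, their tops 20 above the inner floor and 25 above the underside) at y = -39 and +39 make three compartments 130 (x) x 72 (y), centred at y = -78, 0 and +78, x = 0. Origin: centre of its underside; the lid's hinge is on its +x rim.
- lid (a joint): Angle of the caddy's flip-up lid, rad: 0 shut flat on the rim, growing as it opens, to 2.0; starts standing open, leaning back, at 1.6 to 1.95. The stiff hinge (about 0.1 N m) keeps it where it is left. The lid is a 5 thick panel 140 (from the hinge) x 238 wide.
- lid_tab (a point): Middle of the finger tab on the lid's free edge: 22 long, 50 wide, 6 thick; 155 from the hinge axis.
- lid_hinge (a point): Middle of the lid's hinge axis, on the caddy's +x rim, 62.5 above the caddy's underside. The axis runs along the caddy's y; point axes are the caddy's.
- teapot: Bystander between tray and caddy: ceramic teapot-shaped pencil holder, body diameter 84, 85 high, spout to 80 on +x, handle to 72 on -x, pencils standing out of it to 175 high. Origin: centre of its underside, z up. 
- set_square: Bystander: clear plastic set square lying flat, 130 (x) x 80 (y), 4 thick. Origin: centre of its underside, z up. 
- stack_box: Bystander: small wooden stacking box, 90 x 90, 50 high, open on top. Origin: centre of its underside, z up. 
- mug: Bystander: blue mug, diameter 76, 90 high, handle at +y. Origin: centre of its underside, z up. 
- jar: Bystander: closed glass jar, diameter 60, 90 high. Origin: centre of its underside, z up. 
There are look-alikes about, which are no part of the job. Leave any orange or red look-alike of the pencil_rest alone. What is shaped like the bar_stamp but red is not meant.

How it is judged:
On the way:
1. all three parts stand upright in the caddy, one to a compartment (x of round_stamp in the frame of caddy between -0.06 and 0.06 m and y of round_stamp in the frame of caddy between -0.112 and 0.112 m and z of round_stamp in the frame of caddy between 0 and 0.01 m and angle between each of round_stamp, bar_stamp, pencil_rest's own z axis and vertical below 0.15 rad and x of bar_stamp in the frame of caddy between -0.06 and 0.06 m and y of bar_stamp in the frame of caddy between -0.112 and 0.112 m and z of bar_stamp in the frame of caddy between 0 and 0.01 m and x of pencil_rest in the frame of caddy between -0.06 and 0.06 m and y of pencil_rest in the frame of caddy between -0.112 and 0.112 m and z of pencil_rest in the frame of caddy between 0 and 0.01 m and (y of round_stamp in the frame of caddy between -0.112 and -0.044 m or y of bar_stamp in the frame of caddy between -0.112 and -0.044 m or y of pencil_rest in the frame of caddy between -0.112 and -0.044 m) and (y of round_stamp in the frame of caddy between -0.034 and 0.034 m or y of bar_stamp in the frame of caddy between -0.034 and 0.034 m or y of pencil_rest in the frame of caddy between -0.034 and 0.034 m) and (y of round_stamp in the frame of caddy between 0.044 and 0.112 m or y of bar_stamp in the frame of caddy between 0.044 and 0.112 m or y of pencil_rest in the frame of caddy between 0.044 and 0.112 m)), for 0.2 s.
At the end, for the whole second after the job is handed in: Round stamp, bar stamp and pencil rest all stand in the caddy, one in each compartment, upright within 0.15 rad, underside within 5 mm of the inner floor, at rest (under 0.02 m/s); the waste grid is still lying in the catch tray; the lid is shut to within 0.06 rad (all of step 1 and linear speed of each of round_stamp, bar_stamp, pencil_rest below 0.02 m/s and x of offcut in the frame of tray between -0.105 and 0.105 m and y of offcut in the frame of tray between -0.105 and 0.105 m and z of offcut in the frame of tray below 0.02 m and value of joint lid below 0.06 rad); the robot touches nothing.
It fails at once if a finished part is dropped (moving faster than 0.6 m/s with no finger on it: a fall of about 2 cm) ((contact force between the fingers and round_stamp below 0.02 N and linear speed of round_stamp above 0.6 m/s) or (contact force between the fingers and bar_stamp below 0.02 N and linear speed of bar_stamp above 0.6 m/s) or (contact force between the fingers and pencil_rest below 0.02 N and linear speed of pencil_rest above 0.6 m/s)).
It fails at once if the teapot, set square, stacking box, mug or jar is pushed more than 25 mm or tipped more than 0.4 rad (distance of any of teapot, set_square, stack_box, mug, jar from where it was at the start of the episode above 0.025 m or angle between any of teapot, set_square, stack_box, mug, jar's own z axis and vertical above 0.4 rad).
It fails at once if the waste grid is lifted out of the catch tray (z of offcut in the frame of tray above 0.05 m).
It also fails if it takes over 72 s, if anything falls off the work surface, if the arm or the gripper's body presses on something with over 40 N, if the wrist force passes 120 N, or if a joint passes its speed limit or range.

## Working session

There is one attempt and no reset: what is moved stays moved. The work goes in short steps, Python scripts to look and compute and a tool call to move; the robot and the scene stay as the last step left them, time stands still between calls to the robot, and variables do not carry over. Pictures are saved under pics/ and viewed, at most 10 in all, crops included, and the job is handed in when it is done.

Besides the shell and the picture viewer there is one more tool, called after ">>>" as name([rows], argument=value, ...), one row to a line, values as JSON. jog_arm: Moves the arm, as the interface text tells. Its arguments: {"type":"object","properties":{"deltas":{"type":"array","items":{"type":"array"}},"squeeze":{"type":"number"}},"required":["deltas"]}

```bash
mkdir -p pics; python3 - <<'E'
from station import ctrl
import cv2,numpy as np
for n in ["top","side"]:
    im=ctrl.get_image(n); cv2.imwrite(f"pics/{n}0.png",im[:,:,::-1])
    c=ctrl.get_calibration(n); print(n,np.round(c["K"],1).tolist(),c["dist_coeffs"],np.round(c["extrinsics"],3).tolist())
o=ctrl.get_obs(); print(o, ctrl.hold_point_z)
E
```

```text
top [[393.3, 0.0, 282.0], [0.0, 393.3, 203.2], [0.0, 0.0, 1.0]] [0.03582142 0.         0.         0.         0.        ] [[0.003, -1.0, -0.017, -0.123], [-0.989, -0.0, -0.146, 0.528], [0.146, 0.018, -0.989, 0.915], [0.0, 0.0, 0.0, 1.0]]
side [[425.9, 0.0, 283.3], [0.0, 425.9, 202.4], [0.0, 0.0, 1.0]] [-0.05739214  0.          0.          0.          0.        ] [[0.998, -0.069, 0.001, -0.538], [-0.045, -0.652, -0.757, -0.013], [0.053, 0.755, -0.654, 1.35], [0.0, 0.0, 0.0, 1.0]]
{'t': 0.1, 'q': array([-1.28599438e+00,  5.32811463e-02,  1.61417758e+00,  1.58054731e-05,
        1.47600829e+00, -1.18974385e-01]), 'dq': array([ 0.00019219, -0.00146309, -0.00372477, -0.00153907,  0.00065798,
       -0.00032057]), 'effort': array([-2.04140133e-04, -3.94905603e+01, -3.71362889e+01, -1.44420628e-04,
        3.85385109e-03, -1.08013992e-05]), 'tool_pos': array([ 0.24540132, -0.5741274 ,  0.20277955]), 'tool_rot': array([-3.07595520e+00, -6.29573453e-01,  2.19080094e-04]), 'contact_force': array([-0.23400548,  0.25986676, -0.56717246]), 'wrist_torque': array([ 0.03556435, -0.01501549, -0.02386782]), 'grip_force': 0.0, 'opening': 0.08546390711518562} 0.0187
```

View pics/top0.png

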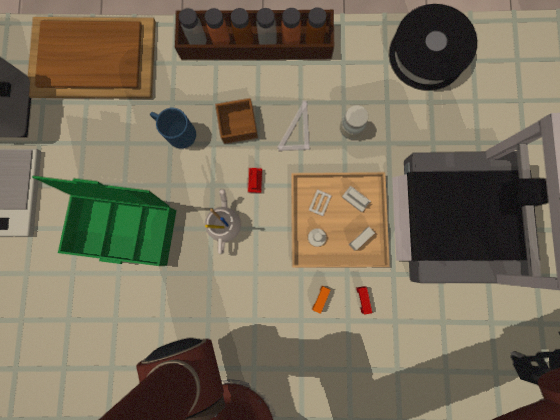

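View pics/side0.png

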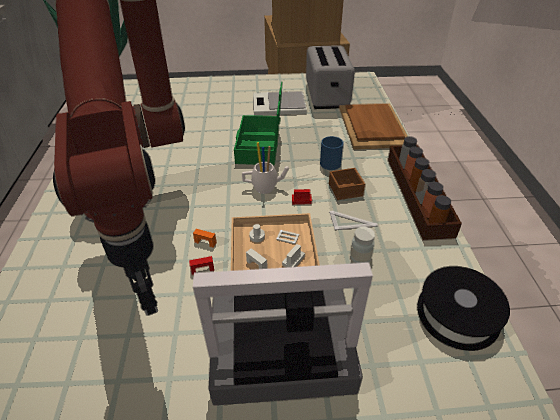

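Top view: the tray is at about (340,220). It holds the waste grid (319,203), round stamp (317,238), a two-tone piece (356,198) and a plain block (362,239). The red and orange look-alikes lie outside the tray at (255,180), (322,299) and (365,300), and I'll leave them alone. The green caddy is at about (118,225), with the teapot at (222,222). I'll enlarge the tray and the caddy to confirm.

```bash
python3 - <<'E'
import cv2
im=cv2.imread("pics/top0.png")
cv2.imwrite("pics/tray.png",cv2.resize(im[165:275,285:395],None,fx=5.4,fy=5.4,interpolation=cv2.INTER_CUBIC))
cv2.imwrite("pics/cad.png",cv2.resize(im[165:275,28:188],None,fx=5,fy=5,interpolation=cv2.INTER_CUBIC))
E
```

```text
(no output)
```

View pics/tray.png

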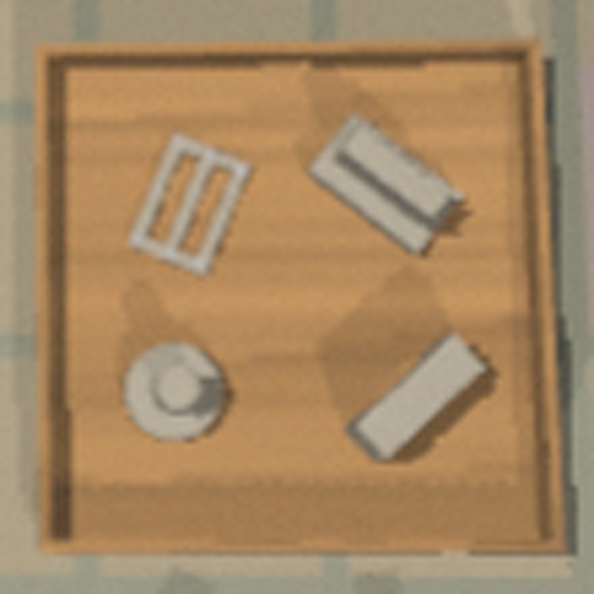

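View pics/cad.png

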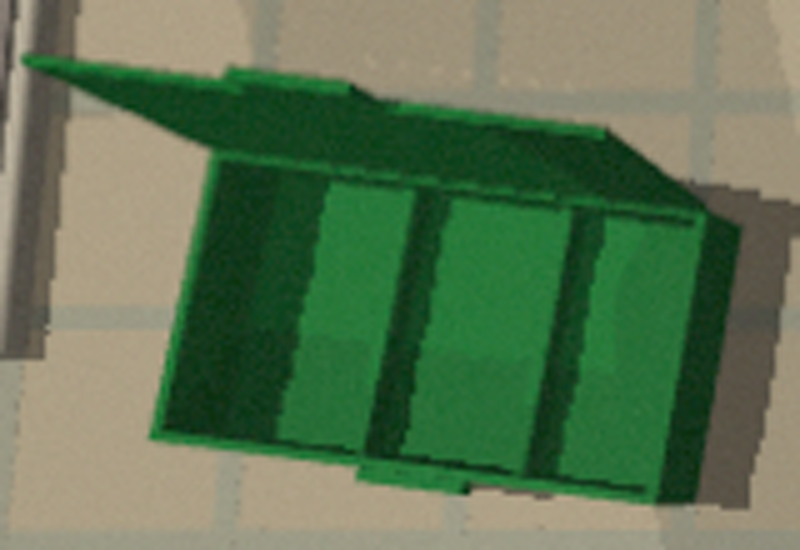

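The crop shows the two-tone piece with a raised rib, tray crop (350,118)–(462,200), so that is the white bar stamp. The plain block, (455,333)–(383,462), is the pencil rest, and the disc with a stem at (175,390) is the round stamp. The caddy's rim corners in its crop are (215,152), (152,438), (658,502) and (705,212), and the lid's free edge runs (25,58)–(605,130).

```bash
cat >h.py <<'E'
import cv2,numpy as np
from scipy.optimize import minimize,least_squares
from scipy.spatial.transform import Rotation as R
from station import ctrl
def proj(P,c):
    E=c["extrinsics"]; return cv2.projectPoints(np.array(P,float),cv2.Rodrigues(E[:3,:3])[0],E[:3,3],c["K"],np.array(c["dist_coeffs"]))[0][:,0]
def box(x0,x1,y0,y1,z0,z1): return np.array([[x,y,z] for x in(x0,x1) for y in(y0,y1) for z in(z0,z1)])
def cyl(r,z0,z1):
    a=np.linspace(0,2*np.pi,40); return np.array([[r*np.cos(t),r*np.sin(t),z] for t in a for z in(z0,z1)])
M={"round":[cyl(.022,0,.014),cyl(.010,.014,.042)],
"bar":[box(-.031,.031,-.017,.017,0,.014),box(-.025,.025,-.007,.007,.014,.042)],
"rest":[box(-.03,.03,-.01,.01,.022,.038),box(-.03,-.018,-.01,.01,0,.022),box(.018,.03,-.01,.01,0,.022)]}
def put(P,p,z):
    c,s=np.cos(p[2]),np.sin(p[2]); return np.c_[P[:,0]*c-P[:,1]*s+p[0],P[:,0]*s+P[:,1]*c+p[1],P[:,2]+z]
def mask(n,p,z,c,off,f,shape):
    m=np.zeros(shape,np.uint8)
    for P in M[n]:
        q=((proj(put(P,p,z),c)-off+.5)*f-.5)*16
        cv2.fillConvexPoly(m,cv2.convexHull(q.round().astype(np.int32)),1,shift=4)
    return m
def fit(n,p0,z,c,off,f,obs):
    cost=lambda p:-((m:=mask(n,p,z,c,off,f,obs.shape))&obs).sum()/max((m|obs).sum(),1)
    best=None
    for d in ([0] if n=="round" else np.linspace(-np.pi/2,np.pi/2,12,endpoint=False)):
        r=minimize(cost,[p0[0],p0[1],d],method="Nelder-Mead",options=dict(initial_simplex=[[p0[0],p0[1],d],[p0[0]+.006,p0[1],d],[p0[0],p0[1]+.006,d],[p0[0],p0[1],d+.15]],xatol=1e-4,fatol=1e-4))
        if best is None or r.fun<best.fun: best=r
    return best.x,-best.fun
def back(uv,z,c):
    E=c["extrinsics"];q=cv2.undistortPoints(np.array([[uv]],float),c["K"],np.array(c["dist_coeffs"]))[0,0]
    d=E[:3,:3].T@[q[0],q[1],1];o=-E[:3,:3].T@E[:3,3]; return (o+d*(z-o[2])/d[2])[:2]
E
python3 - <<'E'
from h import *
c=ctrl.get_calibration("top"); im=cv2.imread("pics/top0.png"); f=5.4;off=np.array([285,165])
cr=cv2.resize(im[165:275,285:395],None,fx=f,fy=f,interpolation=cv2.INTER_CUBIC)
hsv=cv2.cvtColor(cr,cv2.COLOR_BGR2HSV); w=(hsv[...,1]<75).astype(np.uint8)
w=cv2.morphologyEx(w,cv2.MORPH_OPEN,np.ones((5,5)))
for n,(u,v) in dict(round=(175,390),bar=(388,185),rest=(420,398)).items():
    nl,L,st,_=cv2.connectedComponentsWithStats(w); obs=(L==L[v,u]).astype(np.uint8); print(n,st[L[v,u]])
    p0=back((np.array([u,v])+.5)/f-.5+off,.025,c); print(n,*fit(n,p0,.005,c,off,f,obs))
t=[back((np.array(q)+.5)/f-.5+off,.03,c) for q in [(37,45),(543,40),(568,550),(40,550)]]; print("tray",np.round(t,3).tolist())
cc=np.array([(215,152),(152,438),(658,502),(705,212)]);px=(cc+.5)/5-.5+[28,165]
ld=(np.array([(25,58),(605,130)])+.5)/5-.5+[28,165]
loc=np.array([[.07,.119,.06],[-.07,.119,.06],[-.07,-.119,.06],[.07,-.119,.06]])
def lid(p):
    a=p[3]; return [[.07-.14*np.cos(a),y,.0625+.14*np.sin(a)] for y in(.119,-.119)]
fn=lambda p:np.r_[(proj(put(loc,p,0),c)-px).ravel(),(proj(put(np.array(lid(p)),p,0),c)-ld).ravel()]
m=[back(q,.06,c) for q in px];print(np.round(m,3).tolist())
r=least_squares(fn,[*np.mean(m,0),0.2,1.75]);print("caddy",r.x,np.round(r.fun,1))
for n,q in dict(teapot=(222,222)).items(): print(n,back(q,.085,c))
print(back((40,235),0.03,c))
E
```

```text
round [ 125  343   97   97 7375]
round [ 0.47068709 -0.16016728 -1.03333333] -0.0
bar [  310   116   152   136 10394]
bar [ 0.49028374 -0.27676516 -0.63746299] -0.0
rest [ 348  335  137  124 7164]
rest [ 0.49606204 -0.29918946 -3.20412966] -0.0
tray [[0.605, -0.145], [0.607, -0.375], [0.378, -0.377], [0.377, -0.146]]
[[0.545, 0.379], [0.41, 0.396], [0.381, 0.161], [0.516, 0.146]]
caddy [ 0.46295204  0.27045496 -0.12415117  1.65751049] [-0.5 -1.  -0.5  0.9  0.   0.8  0.9 -0.7 -0.5 -0.1  0.6  0. ]
teapot [0.47787972 0.01414916]
[0.45206484 0.46018434]h.py:22: RuntimeWarning: overflow encountered in scalar negative
  cost=lambda p:-((m:=mask(n,p,z,c,off,f,obs.shape))&obs).sum()/max((m|obs).sum(),1)
```

```bash
sed -i 's/cost=lambda p:-((m/cost=lambda p:-1.0*float(((m/; s/&obs).sum()\/max/\&obs).sum())\/float(max/; s/\.sum(),1)$/.sum(),1))/' h.py
python3 - <<'E'
from h import *
c=ctrl.get_calibration("top"); im=cv2.imread("pics/top0.png"); f=5.4;off=np.array([285,165])
cr=cv2.resize(im[165:275,285:395],None,fx=f,fy=f,interpolation=cv2.INTER_CUBIC)
w=(cv2.cvtColor(cr,cv2.COLOR_BGR2HSV)[...,1]<75).astype(np.uint8)
w=cv2.morphologyEx(w,cv2.MORPH_OPEN,np.ones((5,5)));nl,L=cv2.connectedComponents(w)
for n,(u,v) in dict(round=(175,390),bar=(388,185),rest=(420,398)).items():
    obs=(L==L[v,u]).astype(np.uint8)
    p0=back((np.array([u,v])+.5)/f-.5+off,.025,c); p,s=fit(n,p0,.005,c,off,f,obs);print(n,p,s)
    for k in M[n]:
        cv2.polylines(cr,[cv2.convexHull((((proj(put(k,p,.005),c)-off+.5)*f-.5)).round().astype(np.int32))],True,(255,0,0),1)
cv2.imwrite("pics/ov.png",cr)
o=ctrl.get_obs();print(R.from_rotvec(o["tool_rot"]).as_matrix().round(3))
E
```

```text
round [ 0.44826488 -0.20662997 -0.08305542] 0.9467265725288831
bar [ 0.54388164 -0.30453974  0.90656587] 0.936952398157348
rest [ 0.44476668 -0.31347381  2.30945452] 0.9481844685926318
[[ 0.92   0.393 -0.001]
 [ 0.393 -0.92   0.002]
 [ 0.    -0.002 -1.   ]]
```

View pics/ov.png

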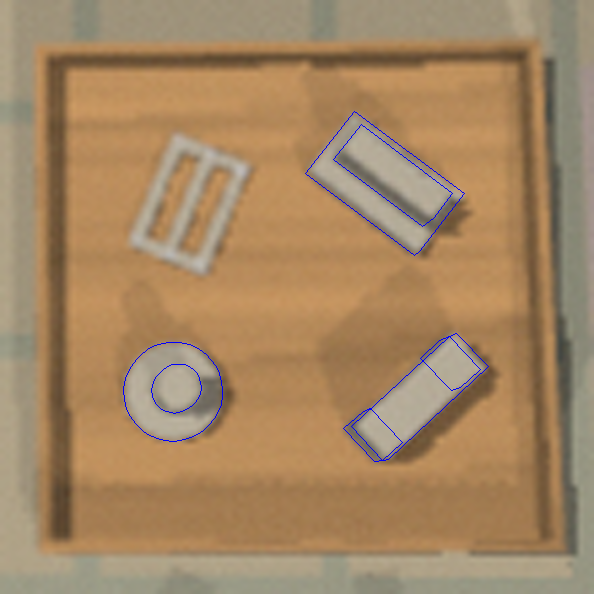

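The fits overlay well, and the tray measures 228 mm against the given 230. Round stamp first.

>>> jog_arm([
  [-0.2,[0.505,0.92,0],[0,0,-0.168]],
  [-0.2,[0.505,0.92,0],[0,0,-0.168]],
  [-0.2,[0.505,0.92,0],[0,0,-0.168]],
  [-0.2,[0.505,0.92,0],[0,0,-0.168]],
  [-0.2,[0.505,0.92,0],[0,0,-0.168]],
  [-0.2,[0.505,0.92,0],[0,0,-0.168]],
  [-0.2,[0.505,0.92,0],[0,0,-0.168]],
  [-0.2,[0.505,0.92,-0.135],[0,0,-0.168]],
  [-0.2,[0.505,0.92,-0.135],[0,0,-0.168]],
  [-0.2,[0.505,0.92,-0.135],[0,0,-0.168]],
  [-0.2,[0.505,0.92,-0.135],[0,0,-0.168]],
  [-0.2,[0.505,0.92,-0.135],[0,0,-0.168]],
], squeeze=30)

```text
t: 1.1
tool_pos: [0.4471, -0.2029, 0.147]
tool_rot: [-3.133, 0.187, 0.006]
contact_force: [-0.9, -0.1, 0.7]
opening: 0.0514
grip_force: 0.0
```

>>> jog_arm([
  [-0.2,[0,0,-0.1],[0,0,0]],
  [-0.2,[0,0,-0.2],[0,0,0]],
  [-0.2,[0,0,-0.26],[0,0,0]],
  [-0.2,[0,0,-0.32],[0,0,0]],
  [-0.2,[0,0,-0.32],[0,0,0]],
  [-0.2,[0,0,-0.32],[0,0,0]],
  [1,[0,0,-0.32],[0,0,0]],
  [1,[0,0,-0.32],[0,0,0]],
  [1,[0,0,-0.32],[0,0,0]],
  [1,[0,0,-0.32],[0,0,0]],
  [1,[0,0,-0.32],[0,0,0]],
  [1,[0,0,-0.32],[0,0,0]],
])

```text
t: 2.1
tool_pos: [0.4479, -0.2069, 0.0225]
tool_rot: [3.135, -0.194, 0.001]
contact_force: [0.5, -1.4, 0.0]
opening: -0.0001
grip_force: 0.0
```

>>> jog_arm([
  [0.2,[0,0,0],[0,0,0]],
  [-0.2,[0,0,0],[0,0,0]],
  [-0.2,[0,0,0],[0,0,0]],
  [-0.2,[0,0,0],[0,0,0]],
  [-0.2,[0,0,0.1],[0,0,0]],
  [-0.2,[0,0,0.2],[0,0,0]],
  [-0.2,[0,0,0.3],[0,0,0]],
  [-0.2,[0,0,0.4],[0,0,0]],
  [-0.2,[0,0,0.4],[0,0,0]],
  [-0.2,[0,0,0.4],[0,0,0]],
])

```text
t: 2.93
tool_pos: [0.4494, -0.2079, 0.1858]
tool_rot: [3.132, -0.194, 0.01]
contact_force: [-0.6, 0.7, -0.6]
opening: 0.0513
grip_force: 0.0
```

```bash
python3 - <<'E'
from h import *
c=ctrl.get_calibration("wrist");im=ctrl.get_image("wrist");t=ctrl.get_image("top")
o=ctrl.get_obs();print(o["tool_pos"],o["opening"])
E=c["extrinsics"];print("cam",-E[:3,:3].T@E[:3,3],c["K"].round(0).tolist(),c["dist_coeffs"])
np.save("w.npy",E);cv2.imwrite("pics/w1.png",im[:,:,::-1]);cv2.imwrite("pics/t1.png",t[:,:,::-1])
print("round expected",proj([[.448,-.207,.005],[.448,-.207,.047]],c))
cr=cv2.resize(t[165:275,285:395,::-1],None,fx=3,fy=3)
out=np.zeros((420+0,560+240,3),np.uint8);out[:,:560]=im[:,:,::-1];out[:240,560:]=cr[:240,:240]
out[:330,470:800]=cr
cv2.imwrite("pics/c1.png",out)
E
```

```text
[ 0.44713579 -0.20642523  0.18100858] 0.05138869663458935
cam [ 0.51966391 -0.21646488  0.35645383] [[367.0, 0.0, 281.0], [0.0, 367.0, 211.0], [0.0, 0.0, 1.0]] [-5.93392744e-05  0.00000000e+00  0.00000000e+00  0.00000000e+00
  0.00000000e+00]
round expected [[278.69288045 182.66546526]
 [278.6236889  192.47672919]]
```

View pics/c1.png

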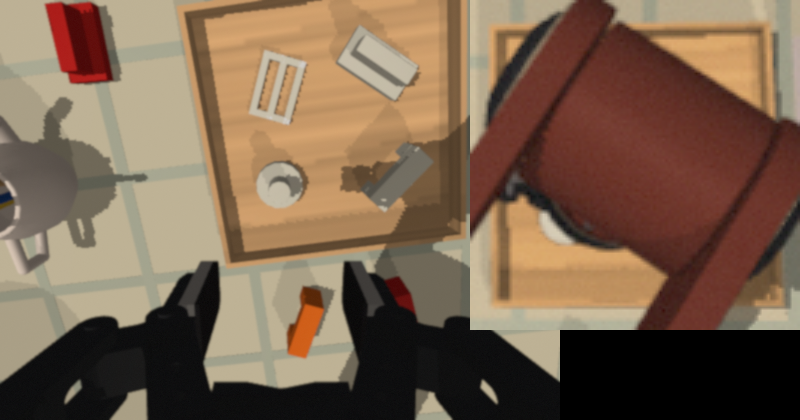

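```bash
python3 - <<'E'
from h import *
o=ctrl.get_obs();print(o["tool_pos"],o["opening"])
c=ctrl.get_calibration("wrist");im=ctrl.get_image("wrist")[:,:,::-1]
Rm=R.from_rotvec(o["tool_rot"]).as_matrix();T=o["tool_pos"]
print("tcp",proj([T,T-Rm[:,2]*.0187,T+Rm[:,1]*.0257,T-Rm[:,1]*.0257],c))
off=np.array([160,0]);f=2.4
cr=cv2.resize(im[:270,160:490],None,fx=f,fy=f,interpolation=cv2.INTER_CUBIC)
hsv=cv2.cvtColor(cr,cv2.COLOR_BGR2HSV);w=(hsv[...,1]<60).astype(np.uint8);w=cv2.morphologyEx(w,cv2.MORPH_OPEN,np.ones((5,5)))
L=cv2.connectedComponents(w)[1]
for n,(u,v),p in [("round",(279,183),(.448,-.207)),("bar",(378,64),(.544,-.305)),("rest",(400,178),(.445,-.313))]:
    u,v=int((u-160)*f),int(v*f);obs=(L==L[v,u]).astype(np.uint8);r=fit(n,p,.005,c,off,f,obs);print(n,r,obs.sum())
    for k in M[n]: cv2.polylines(cr,[cv2.convexHull((((proj(put(k,r[0],.005),c)-off+.5)*f-.5)).round().astype(np.int32))],True,(255,0,0),1)
cv2.imwrite("pics/w2.png",cr[:600])
E
```

```text
[ 0.44713579 -0.20642523  0.18100858] 0.05138869663458935
tcp [[279.61447733 252.66062846]
 [279.52276387 268.87403099]
 [330.97127116 252.69752402]
 [228.24671626 252.62362723]]
round (array([ 0.44748678, -0.20753272,  0.06776042]), np.float64(0.9140983606557377)) 9758
bar (array([ 0.54373781, -0.30486295,  0.8758908 ]), np.float64(0.9313454903893543)) 18901
rest (array([ 0.44559141, -0.31317198,  2.2994652 ]), np.float64(0.8950417575803175)) 11896
```

View pics/w2.png

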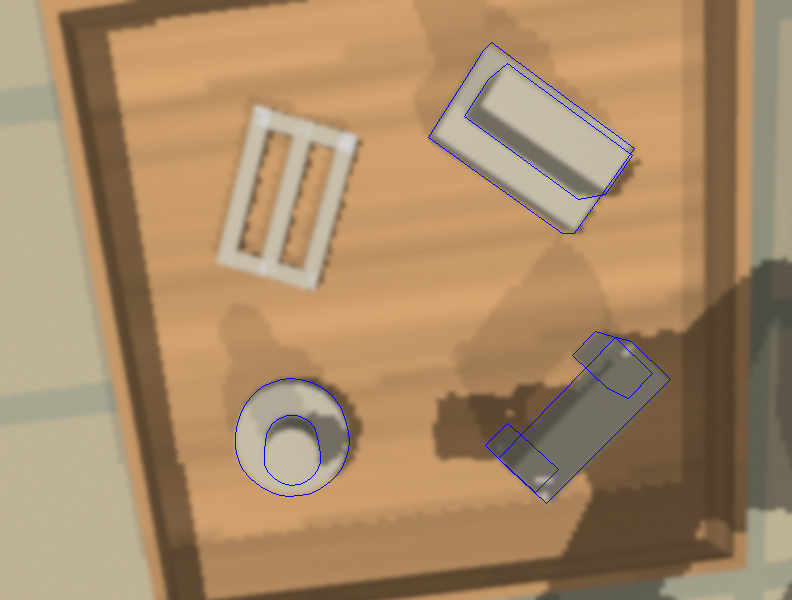

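The wrist and top fits agree to within 1 mm and the stamp hasn't moved: base centre at (290,437), grid at (288,198), bar at (533,140), rest at (580,420). I'll repeat the descent, close, and look at the fingers in place.

>>> jog_arm([
  [-0.2,[0,0,-0.1],[0,0,0]],
  [-0.2,[0,0,-0.2],[0,0,0]],
  [-0.2,[0,0,-0.3],[0,0,0]],
  [-0.2,[0,0,-0.36],[0,0,0]],
  [-0.2,[0,0,-0.4],[0,0,0]],
  [-0.2,[0,0,-0.4],[0,0,0]],
  [0.2,[0,0,-0.4],[0,0,0]],
  [0.4,[0,0,-0.4],[0,0,0]],
  [0.4,[0,0,-0.4],[0,0,0]],
  [0.4,[0,0,-0.4],[0,0,0]],
])

```text
t: 3.92
tool_pos: [0.4487, -0.2074, 0.0236]
tool_rot: [3.134, -0.194, 0.004]
contact_force: [-0.3, -0.1, 0.4]
opening: 0.0257
grip_force: 0.0
```

```bash
python3 - <<'E'
from h import *
o=ctrl.get_obs();print(o["tool_pos"],o["opening"],o["grip_force"])
c=ctrl.get_calibration("wrist");im=ctrl.get_image("wrist")[:,:,::-1]
im=im.copy()
Rm=R.from_rotvec(o["tool_rot"]).as_matrix();T=o["tool_pos"]
q=proj([T,T-Rm[:,2]*.0187,[.4475,-.207,.047]],c);print(q)
f=2;cr=cv2.resize(im[120:420,80:480],None,fx=f,fy=f,interpolation=cv2.INTER_CUBIC)
for p,col in zip(q,[(0,0,255),(0,255,0),(255,0,0)]): cv2.circle(cr,tuple(int(v) for v in (p-[80,120])*f),3,col,-1)
cv2.imwrite("pics/w3.png",cr)
E
```

```text
[ 0.4486943  -0.20744728  0.02357533] 0.025651781568964502 0.0
[[279.6179704  252.68387263]
 [279.52542097 268.90200906]
 [278.89736109 276.01307819]]
```

View pics/w3.png

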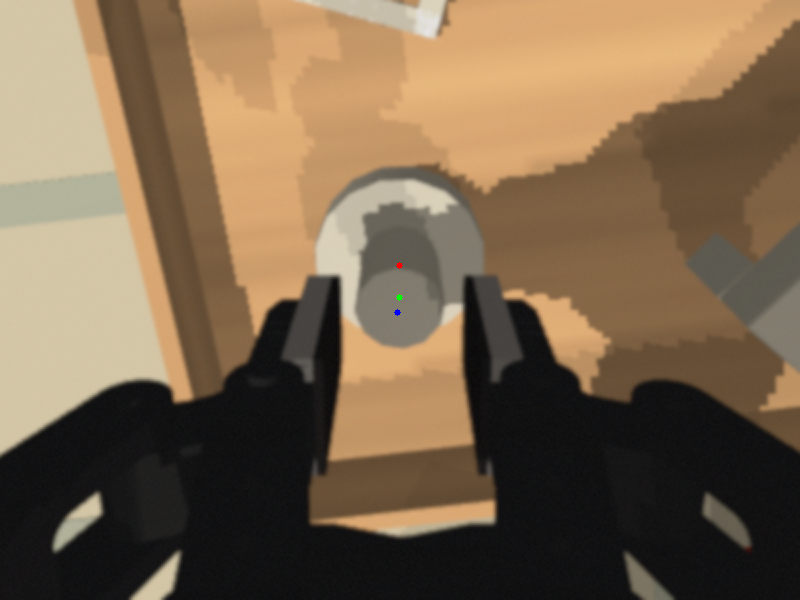

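The stem top, crop (400,308), sits squarely between the pads at (340) and (465). I'll close in steps.

>>> jog_arm([
  [0.5,[0,0,0],[0,0,0]],
  [0.6,[0,0,0],[0,0,0]],
  [0.6,[0,0,0],[0,0,0]],
  [0.6,[0,0,0],[0,0,0]],
], squeeze=40)

```text
t: 4.3
tool_pos: [0.4476, -0.2067, 0.0221]
tool_rot: [3.135, -0.195, 0.0]
contact_force: [-0.6, -0.1, 0.5]
opening: 0.0171
grip_force: 0.0
```

>>> jog_arm([
  [0.7,[0,0,0],[0,0,0]],
  [0.7,[0,0,0],[0,0,0]],
  [0.7,[0,0,0],[0,0,0]],
])

```text
t: 4.55
tool_pos: [0.4476, -0.2067, 0.0219]
tool_rot: [-3.136, 0.195, 0.0]
contact_force: [-0.4, 0.9, -0.1]
opening: 0.0129
grip_force: 0.0
```

>>> jog_arm([
  [0.85,[0,0,0],[0,0,0]],
  [0.85,[0,0,0],[0,0,0]],
  [0.85,[0,0,0],[0,0,0]],
])

```text
t: 4.8
tool_pos: [0.4475, -0.2067, 0.0219]
tool_rot: [-3.135, 0.195, 0.0]
contact_force: [0.2, -0.1, 0.7]
opening: 0.0066
grip_force: 0.0
```

```bash
python3 - <<'E'
from h import *
o=ctrl.get_obs();print(o["tool_pos"],o["opening"],o["grip_force"])
im=ctrl.get_image("wrist")[:,:,::-1]
f=3;cr=cv2.resize(im[190:370,180:380],None,fx=f,fy=f,interpolation=cv2.INTER_CUBIC)
cv2.imwrite("pics/w4.png",cr)
E
```

```text
[ 0.44752622 -0.20671188  0.02186095] 0.006601338362787444 0.0
```

View pics/w4.png

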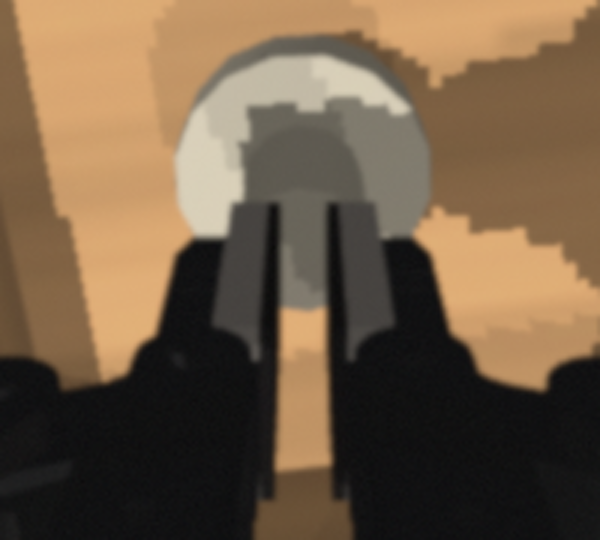

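The near-shut fingers, crop (270,205) and (335,205), cover the stem. Their gap of 16 px for 6.6 mm puts the tips about 0.15 m from the camera, which is roughly 30 mm above the reported TCP. So they close above the stem, and I need to go lower, in small steps, watching the force.

>>> jog_arm([
  [0,[0,0,0],[0,0,0]],
  [0,[0,0,0],[0,0,0]],
  [0,[0,0,0],[0,0,0]],
  [0,[0,0,-0.0125],[0,0,0]],
  [0,[0,0,-0.025],[0,0,0]],
  [0,[0,0,-0.0375],[0,0,0]],
  [0,[0,0,-0.0375],[0,0,0]],
  [0,[0,0,-0.0375],[0,0,0]],
])

```text
t: 5.52
tool_pos: [0.447, -0.2063, 0.0061]
tool_rot: [-3.135, 0.195, 0.002]
contact_force: [0.1, 0.2, 0.9]
opening: 0.0429
grip_force: 0.0
```

>>> jog_arm([
  [0.5,[0,0,0],[0,0,0]],
  [0.8,[0,0,0],[0,0,0]],
  [0.8,[0,0,0],[0,0,0]],
  [0.8,[0,0,0],[0,0,0]],
  [0.8,[0,0,0],[0,0,0]],
])

```text
t: 5.93
tool_pos: [0.4479, -0.2069, 0.0072]
tool_rot: [3.135, -0.195, 0.001]
contact_force: [-0.3, 0.8, 0.8]
opening: 0.018
grip_force: 39.1
```

Contact: grip 39 N at 18 mm. I'll open and go 10 mm deeper for a firmer hold.

>>> jog_arm([
  [0.2,[0,0,0],[0,0,0]],
  [0.2,[0,0,0],[0,0,0]],
  [0.2,[0,0,-0.0125],[0,0,0]],
  [0.2,[0,0,-0.025],[0,0,0]],
  [0.2,[0,0,-0.025],[0,0,0]],
  [0.8,[0,0,-0.025],[0,0,0]],
  [0.8,[0,0,-0.025],[0,0,0]],
  [0.8,[0,0,-0.025],[0,0,0]],
  [0.8,[0,0,-0.025],[0,0,0]],
])

```text
t: 6.68
tool_pos: [0.4476, -0.2067, -0.003]
tool_rot: [3.136, -0.195, 0.0]
contact_force: [0.2, -0.3, -0.3]
opening: 0.0184
grip_force: 39.0
```

>>> jog_arm([
  [0.8,[0,0,0.05],[0,0,0]],
  [0.8,[0,0,0.15],[0,0,0]],
  [0.8,[0,0,0.25],[0,0,0]],
  [0.8,[0,0,0.35],[0,0,0]],
  [0.8,[0,0,0.45],[0,0,0]],
  [0.8,[0,0,0.56],[0,0,0]],
  [0.8,[0,0.05,0.56],[0,0,0]],
  [0.8,[0,0.15,0.56],[0,0,0]],
  [0.8,[0,0.25,0.56],[0,0,0]],
  [0.8,[0,0.35,0.56],[0,0,0]],
  [0.8,[0,0.45,0.56],[0,0,0]],
  [0.8,[0,0.55,0.56],[0,0,0]],
])

```text
t: 7.68
tool_pos: [0.4472, 0.015, 0.2212]
tool_rot: [-3.135, 0.196, -0.002]
contact_force: [0.6, 0.3, -0.4]
opening: 0.0184
grip_force: 39.2
```

>>> jog_arm([
  [0.8,[0,0.1,0],[0,0,0]],
  [0.8,[0.01,0.2,0],[0,0,0]],
  [0.8,[0.02,0.3,0],[0,0,0]],
  [0.8,[0.02,0.4,0],[0,0,0]],
  [0.8,[0.025,0.5,0],[0,0,0]],
  [0.8,[0.025,0.6,0],[0,0,0]],
  [0.8,[0.025,0.7,0],[0,0,0]],
  [0.8,[0.025,0.78,0],[0,0,0]],
  [0.8,[0.025,0.8425,0],[0,0,0]],
  [0.8,[0.025,0.8425,0],[0,0,0]],
  [0.8,[0.025,0.8425,0],[0,0,0]],
])

```text
t: 8.6
tool_pos: [0.4571, 0.3511, 0.2205]
tool_rot: [3.135, -0.191, -0.001]
contact_force: [0.9, -0.2, -0.6]
opening: 0.0187
grip_force: 39.3
```

```bash
python3 - <<'E'
from h import *
o=ctrl.get_obs();print(o["tool_pos"],o["opening"],o["grip_force"])
# caddy check: top-camera green rim seen through wrist
c=ctrl.get_calibration("wrist");im=ctrl.get_image("wrist")[:,:,::-1].copy()
p=[.463,.2705,-.124]
loc=np.array([[.07,.119,.06],[-.07,.119,.06],[-.07,-.119,.06],[.07,-.119,.06],[-.065,.042,.025],[.065,.042,.025],[-.065,-.036,.025],[.065,-.036,.025]])
q=proj(put(loc,p,0),c);print(q.round())
for a in q: cv2.circle(im,tuple(int(v) for v in a),3,(0,0,255),-1)
cv2.imwrite("pics/w5.png",im)
E
```

```text
[0.45712754 0.3511115  0.22052825] 0.01872884095206193 39.329171776771545
[[234.  86.]
 [238. 239.]
 [486. 240.]
 [512.  87.]
 [315. 223.]
 [319.  93.]
 [390. 223.]
 [401.  93.]]
```

View pics/w5.png

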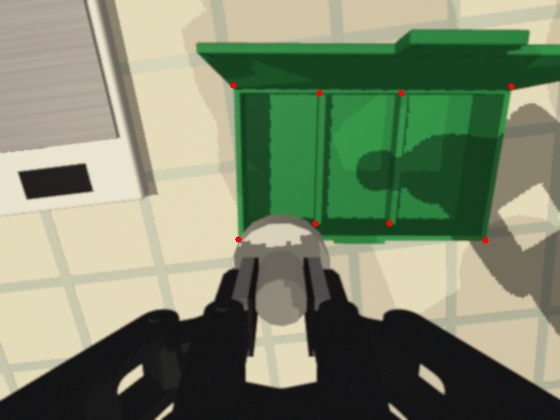

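The projected caddy corners match the picture at (234,86), (238,239), (486,240) and (512,87), and the dividers are within about 3 px. That was my tenth picture, so from here I work by numbers. Lowering the stamp.

>>> jog_arm([
  [0.8,[0,-0.006,-0.1],[0,0,0]],
  [0.8,[0,-0.006,-0.2],[0,0,0]],
  [0.8,[0,-0.006,-0.3],[0,0,0]],
  [0.8,[0,-0.006,-0.4],[0,0,0]],
  [0.8,[0,-0.006,-0.48],[0,0,0]],
  [0.8,[0,-0.006,-0.52],[0,0,0]],
  [0.8,[0,-0.006,-0.54],[0,0,0]],
  [0.8,[0,-0.006,-0.55],[0,0,0]],
  [0.8,[0,-0.006,-0.555],[0,0,0]],
  [0.8,[0,-0.006,-0.558],[0,0,0]],
  [0.8,[0,-0.006,-0.558],[0,0,0]],
])

```text
t: 9.57
tool_pos: [0.4589, 0.3484, -0.0005]
tool_rot: [-3.134, 0.195, -0.004]
contact_force: [-0.7, -0.2, -0.2]
opening: 0.0183
grip_force: 39.3
```

>>> jog_arm([
  [0.8,[0,0,-0.002],[0,0,0]],
  [0.8,[0,0,-0.003],[0,0,0]],
  [0.8,[0,0,-0.003],[0,0,0]],
])

```text
t: 9.82
tool_pos: [0.458, 0.3482, -0.0028]
tool_rot: [-3.135, 0.194, -0.002]
contact_force: [-0.5, -0.6, -0.7]
opening: 0.0187
grip_force: 39.3
```

>>> jog_arm([
  [0.5,[0,0,0],[0,0,0]],
  [0.4,[0,0,0],[0,0,0]],
  [0.3,[0,0,0],[0,0,0]],
  [0.3,[0,0,0.02],[0,0,0]],
  [0.3,[0,0,0.08],[0,0,0]],
  [0.3,[0,0,0.18],[0,0,0]],
  [0.3,[0,0,0.28],[0,0,0]],
  [0.3,[0,0,0.38],[0,0,0]],
  [0.3,[0,0,0.48],[0,0,0]],
  [0.3,[0,0,0.56],[0,0,0]],
  [0.3,[0,0,0.56],[0,0,0]],
])

```text
t: 10.73
tool_pos: [0.4613, 0.3501, 0.2313]
tool_rot: [-3.127, 0.194, -0.021]
contact_force: [0.4, -0.2, 0.9]
opening: 0.0301
grip_force: 0.0
```

```bash
python3 - <<'E'
from h import *
o=ctrl.get_obs();print(o["tool_pos"],o["opening"],o["grip_force"])
c=ctrl.get_calibration("wrist");im=ctrl.get_image("wrist")[:,:,::-1]
off=np.array([160,100]);f=3
cr=cv2.resize(im[100:270,160:400],None,fx=f,fy=f,interpolation=cv2.INTER_CUBIC)
w=(cv2.cvtColor(cr,cv2.COLOR_BGR2HSV)[...,1]<60).astype(np.uint8);w=cv2.morphologyEx(w,cv2.MORPH_OPEN,np.ones((5,5)))
q=proj([[.458,.348,.005]],c)[0];u,v=((q-off)*f).astype(int);L=cv2.connectedComponents(w)[1];obs=(L==L[v,u]).astype(np.uint8)
print(q,w[v,u],obs.sum(),fit("round",(.458,.348),.005,c,off,f,obs))
E
```

```text
[0.46127144 0.35012442 0.2313127 ] 0.03008797782095489 0.0
[284.3612216  176.89493847] 1 12464 (array([0.45906526, 0.34754055, 0.05202069]), np.float64(0.969156098324722))
```

The round stamp stands in place (fit 0.97). Next, the bar stamp.

>>> jog_arm([
  [0,[0,-0.1,0],[0,0,0]],
  [0,[0,-0.2,0],[0,0,0]],
  [0,[0,-0.3,0],[0,0,0.04]],
  [0,[0,-0.4,0],[0,0,0.08]],
  [0,[0,-0.5,0],[0,0,0.12]],
  [0,[0,-0.6,0],[0,0,0.16]],
  [0,[0,-0.7,0],[0,0,0.2]],
  [0,[0.03,-0.8,0],[0,0,0.24]],
  [0,[0.06,-0.9,0],[0,0,0.28]],
  [0,[0.1,-1,0],[0,0,0.3]],
])

```text
t: 11.62
tool_pos: [0.486, -0.0221, 0.2195]
tool_rot: [-2.915, -1.17, 0.002]
contact_force: [0.3, 0.1, -0.1]
opening: 0.0428
grip_force: 0.0
```

>>> jog_arm([
  [0,[0.03,-0.1,0],[0,0,0.01]],
  [0,[0.05,-0.2,0],[0,0,0.023]],
  [0,[0.07,-0.3,0],[0,0,0.023]],
  [0,[0.09,-0.4,0],[0,0,0.023]],
  [0,[0.1,-0.5,0],[0,0,0.023]],
  [0,[0.115,-0.6,0],[0,0,0.023]],
  [0,[0.115,-0.632,0],[0,0,0.023]],
  [0,[0.115,-0.632,0],[0,0,0.023]],
  [0,[0.115,-0.632,0],[0,0,0.023]],
])

```text
t: 12.37
tool_pos: [0.5323, -0.2731, 0.2192]
tool_rot: [-2.873, -1.264, 0.001]
contact_force: [0.5, -0.2, -0.1]
opening: 0.0429
grip_force: 0.0
```

```bash
python3 - <<'E'
from h import *
o=ctrl.get_obs();m=R.from_rotvec(o["tool_rot"]).as_matrix();print(o["tool_pos"],np.arctan2(m[1,0],m[0,0]))
c=ctrl.get_calibration("wrist");im=ctrl.get_image("wrist")[:,:,::-1]
f=2;off=np.array([0,0])
cr=cv2.resize(im,None,fx=f,fy=f,interpolation=cv2.INTER_CUBIC)
w=(cv2.cvtColor(cr,cv2.COLOR_BGR2HSV)[...,1]<60).astype(np.uint8);w=cv2.morphologyEx(w,cv2.MORPH_OPEN,np.ones((5,5)))
L=cv2.connectedComponents(w)[1]
for n,p in [("bar",(.544,-.305)),("rest",(.4455,-.313))]:
    q=proj([[*p,.047]],c)[0];u,v=((q-off)*f).astype(int);print(n,q)
    if 0<=v<840 and 0<=u<1120:
        obs=(L==L[v,u]).astype(np.uint8);print(w[v,u],obs.sum(),fit(n,p,.005,c,off,f,obs))
E
```

```text
[ 0.5322908  -0.27313189  0.21917382] 0.8287159738129267
bar [311.92607722 197.21149909]
1 7737 (array([ 0.54375568, -0.30507199,  0.92021437]), np.float64(0.9275866203093154))
rest [244.11636794 266.13434969]
1 732463 (array([ 0.21477709, -0.21296933,  2.00131719]), np.float64(0.011384875413502115))
```

>>> jog_arm([
  [0,[0.029,-0.08,0],[0,0,0.024]],
  [0,[0.029,-0.08,-0.1],[0,0,0.024]],
  [0,[0.029,-0.08,-0.2],[0,0,0.024]],
  [0,[0.029,-0.08,-0.3],[0,0,0.024]],
  [0,[0.029,-0.08,-0.39],[0,0,0.024]],
  [0,[0.029,-0.08,-0.39],[0,0,0.024]],
  [0,[0.029,-0.08,-0.39],[0,0,0.024]],
  [0,[0.029,-0.08,-0.39],[0,0,0.024]],
])

```text
t: 13.08
tool_pos: [0.5461, -0.3052, 0.0672]
tool_rot: [2.822, 1.375, 0.003]
contact_force: [-0.0, 0.2, 0.9]
opening: 0.0427
grip_force: 0.0
```

>>> jog_arm([
  [0,[-0.003,0,-0.06],[0,0,0]],
  [0,[-0.003,0,-0.11],[0,0,0]],
  [0,[-0.003,0,-0.14],[0,0,0]],
  [0,[-0.003,0,-0.165],[0,0,0]],
  [0,[-0.003,0,-0.165],[0,0,0]],
  [0,[-0.003,0,-0.165],[0,0,0]],
])

```text
t: 13.58
tool_pos: [0.5441, -0.3058, -0.0003]
tool_rot: [2.824, 1.374, 0.001]
contact_force: [0.2, 0.1, -0.0]
opening: 0.0427
grip_force: 0.0
```

>>> jog_arm([
  [0.4,[0,0,0],[0,0,0]],
  [0.9,[0,0,0],[0,0,0]],
  [0.9,[0,0,0],[0,0,0]],
  [0.9,[0,0,0],[0,0,0]],
  [0.9,[0,0,0],[0,0,0]],
  [0.9,[0,0,0],[0,0,0]],
])

```text
t: 14.08
tool_pos: [0.5445, -0.3062, 0.0002]
tool_rot: [2.823, 1.373, 0.002]
contact_force: [-0.2, 0.2, 6.1]
opening: 0.013
grip_force: 41.2
```

Bar stamp gripped at 41 N. Lifting and carrying.

>>> jog_arm([
  [0.9,[0,0,0.04],[0,0,0]],
  [0.9,[0,0,0.14],[0,0,0]],
  [0.9,[0,0,0.24],[0,0,0]],
  [0.9,[0,0,0.34],[0,0,0]],
  [0.9,[0,0,0.44],[0,0,0]],
  [0.9,[0,0,0.55],[0,0,0]],
  [0.9,[-0.02,0.08,0.55],[0,0,-0.03]],
  [0.9,[-0.04,0.16,0.55],[0,0,-0.06]],
  [0.9,[-0.06,0.24,0.55],[0,0,-0.09]],
  [0.9,[-0.08,0.32,0.55],[0,0,-0.12]],
  [0.9,[-0.1,0.4,0.55],[0,0,-0.15]],
  [0.9,[-0.1,0.4,0.55],[0,0,-0.15]],
])

```text
t: 15.08
tool_pos: [0.5019, -0.1409, 0.2178]
tool_rot: [-3.065, -0.678, 0.001]
contact_force: [0.2, 0.0, -1.9]
opening: 0.0131
grip_force: 40.3
```

>>> jog_arm([
  [0.9,[-0.02,0.09,0],[0,0,-0.02]],
  [0.9,[-0.04,0.18,0],[0,0,-0.05]],
  [0.9,[-0.06,0.27,0],[0,0,-0.08]],
  [0.9,[-0.08,0.36,0],[0,0,-0.11]],
  [0.9,[-0.1,0.45,0],[0,0,-0.14]],
  [0.9,[-0.12,0.54,0],[0,0,-0.178]],
  [0.9,[-0.135,0.63,0],[0,0,-0.178]],
  [0.9,[-0.135,0.72,0],[0,0,-0.178]],
  [0.9,[-0.135,0.81,0],[0,0,-0.178]],
  [0.9,[-0.135,0.9,0],[0,0,-0.178]],
  [0.9,[-0.135,0.9,0],[0,0,-0.178]],
  [0.9,[-0.135,0.9,0],[0,0,-0.178]],
])

```text
t: 16.08
tool_pos: [0.449, 0.2156, 0.2179]
tool_rot: [3.135, -0.19, -0.002]
contact_force: [0.9, -0.2, -1.5]
opening: 0.0136
grip_force: 40.3
```

>>> jog_arm([
  [0.9,[0,0.07,0],[0,0,0]],
  [0.9,[0,0.135,-0.03],[0,0,0]],
  [0.9,[0,0.135,-0.1],[0,0,0]],
  [0.9,[0,0.135,-0.2],[0,0,0]],
  [0.9,[0,0.135,-0.3],[0,0,0]],
  [0.9,[0,0.135,-0.4],[0,0,0]],
  [0.9,[0,0.135,-0.47],[0,0,0]],
  [0.9,[0,0.135,-0.51],[0,0,0]],
  [0.9,[0,0.135,-0.53],[0,0,0]],
  [0.9,[0,0.135,-0.538],[0,0,0]],
  [0.9,[0,0.135,-0.538],[0,0,0]],
  [0.9,[0,0.135,-0.538],[0,0,0]],
])

```text
t: 17.08
tool_pos: [0.4509, 0.2686, 0.0049]
tool_rot: [-3.134, 0.197, -0.004]
contact_force: [-0.6, 0.7, -0.5]
opening: 0.0132
grip_force: 40.3
```

>>> jog_arm([
  [0.9,[0,0,-0.002],[0,0,0]],
  [0.9,[0,0,-0.004],[0,0,0]],
  [0.9,[0,0,-0.006],[0,0,0]],
  [0.9,[0,0,-0.006],[0,0,0]],
])

```text
t: 17.42
tool_pos: [0.4497, 0.2688, 0.0014]
tool_rot: [-3.135, 0.196, -0.001]
contact_force: [-0.2, -0.0, -1.4]
opening: 0.013
grip_force: 40.3
```

>>> jog_arm([
  [0.9,[0,0,-0.002],[0,0,0]],
  [0.9,[0,0,-0.004],[0,0,0]],
  [0.9,[0,0,-0.004],[0,0,0]],
])

```text
t: 17.67
tool_pos: [0.4497, 0.2688, 0.0002]
tool_rot: [-3.135, 0.196, -0.0]
contact_force: [-1.4, -0.8, 5.2]
opening: 0.0131
grip_force: 41.0
```

Touchdown (5 N). Releasing and lifting.

>>> jog_arm([
  [0.6,[0,0,0],[0,0,0]],
  [0.5,[0,0,0],[0,0,0]],
  [0.35,[0,0,0.003],[0,0,0]],
  [0.35,[0,0,0.02],[0,0,0]],
  [0.35,[0,0,0.08],[0,0,0]],
  [0.35,[0,0,0.18],[0,0,0]],
  [0.35,[0,0,0.28],[0,0,0]],
  [0.35,[0,0,0.38],[0,0,0]],
  [0.35,[0,0,0.48],[0,0,0]],
  [0.35,[0,0,0.55],[0,0,0]],
  [0.2,[0,0,0.55],[0,0,0]],
])

```text
t: 18.58
tool_pos: [0.4531, 0.2702, 0.2288]
tool_rot: [-3.129, 0.196, -0.021]
contact_force: [1.3, -0.5, 0.1]
opening: 0.0338
grip_force: 0.0
```

```bash
cat >chk.py <<'E'
from h import *
def chk(items,cam="wrist",thr=60):
    o=ctrl.get_obs();m=R.from_rotvec(o["tool_rot"]).as_matrix();print(o["tool_pos"].round(4),np.arctan2(m[1,0],m[0,0]).round(3),o["opening"])
    c=ctrl.get_calibration(cam);im=ctrl.get_image(cam)[:,:,::-1]
    f=2 if cam=="wrist" else 5;off=np.array([0,0]) if cam=="wrist" else np.array([0,150]); 
    if cam!="wrist": im=im[150:300]
    cr=cv2.resize(im,None,fx=f,fy=f,interpolation=cv2.INTER_CUBIC)
    w=(cv2.cvtColor(cr,cv2.COLOR_BGR2HSV)[...,1]<thr).astype(np.uint8);w=cv2.morphologyEx(w,cv2.MORPH_OPEN,np.ones((5,5)))
    L=cv2.connectedComponents(w)[1]
    for n,p in items:
        q=proj([[*p,.03]],c)[0];u,v=((q-off)*f).astype(int)
        if 0<=v<w.shape[0] and 0<=u<w.shape[1]:
            obs=(L==L[v,u]).astype(np.uint8);print(n,q.round(),w[v,u],obs.sum(),fit(n,p,.005,c,off,f,obs))
E
python3 -c "
from chk import *
chk([('round',(.459,.3475)),('bar',(.45,.269))])"
```

```text
[0.4531 0.2702 0.2288] -0.125 0.03384012691123768
round [206. 182.] 1 5743 (array([0.45868635, 0.34777176, 0.1986464 ]), np.float64(0.9657036661598243))
bar [283. 182.] 1 7807 (array([ 0.45059324,  0.26824969, -0.12063741]), np.float64(0.9775548589341693))
```

>>> jog_arm([
  [0,[0,-0.09,0],[0,0,0]],
  [0,[0,-0.18,0],[0,0,-0.02]],
  [0,[0,-0.27,0],[0,0,-0.05]],
  [0,[0,-0.36,0],[0,0,-0.08]],
  [0,[0,-0.45,0],[0,0,-0.11]],
  [0,[0,-0.54,0],[0,0,-0.14]],
  [0,[0,-0.63,0],[0,0,-0.17]],
  [0,[0,-0.72,0],[0,0,-0.2]],
  [0,[0,-0.81,0],[0,0,-0.226]],
  [0,[0,-0.9,0],[0,0,-0.226]],
  [0,[0,-0.98,0],[0,0,-0.226]],
  [0,[0,-0.98,0],[0,0,-0.226]],
])

```text
t: 19.63
tool_pos: [0.4482, -0.1276, 0.2176]
tool_rot: [2.866, -1.282, -0.004]
contact_force: [0.1, 0.0, 0.6]
opening: 0.0422
grip_force: 0.0
```

>>> jog_arm([
  [0,[-0.007,-0.1,0],[0,0,0]],
  [0,[-0.007,-0.2,0],[0,0,0]],
  [0,[-0.007,-0.3,0],[0,0,0]],
  [0,[-0.007,-0.4,0],[0,0,0]],
  [0,[-0.007,-0.464,0],[0,0,0]],
  [0,[-0.007,-0.464,0],[0,0,0]],
  [0,[-0.007,-0.464,0],[0,0,0]],
])

```text
t: 20.22
tool_pos: [0.4459, -0.309, 0.2176]
tool_rot: [-2.869, 1.276, 0.005]
contact_force: [0.5, -0.1, -0.3]
opening: 0.0426
grip_force: 0.0
```

```bash
python3 -c "
from chk import *
chk([('rest',(.4453,-.3133))])"
```

```text
[ 0.4459 -0.309   0.2176] -0.837 0.04260092702654867
rest [284. 175.] 1 5253 (array([ 0.44474205, -0.31350256, -0.84126773]), np.float64(0.9325403870051482))
```

>>> jog_arm([
  [0,[-0.002,-0.006,-0.1],[0,0,0]],
  [0,[-0.002,-0.006,-0.2],[0,0,0]],
  [0,[-0.002,-0.006,-0.3],[0,0,0]],
  [0,[-0.002,-0.006,-0.4],[0,0,0]],
  [0,[-0.002,-0.006,-0.4],[0,0,0]],
  [0,[-0.002,-0.006,-0.4],[0,0,0]],
])

```text
t: 20.77
tool_pos: [0.4443, -0.3083, 0.057]
tool_rot: [-2.871, 1.27, 0.009]
contact_force: [-0.4, -0.1, 0.6]
opening: 0.0426
grip_force: 0.0
```

>>> jog_arm([
  [0,[0,0,-0.05],[0,0,0]],
  [0,[0,0,-0.1],[0,0,0]],
  [0,[0,0,-0.13],[0,0,0]],
  [0,[0,0,-0.15],[0,0,0]],
  [0,[0,0,-0.15],[0,0,0]],
  [0,[0,0,-0.15],[0,0,0]],
])

```text
t: 21.27
tool_pos: [0.4466, -0.3119, 0.0007]
tool_rot: [2.871, -1.273, 0.003]
contact_force: [0.4, 0.1, -0.2]
opening: 0.043
grip_force: 0.0
```

>>> jog_arm([
  [0,[-0.0045,-0.004,-0.003],[0,0,0]],
  [0,[-0.0045,-0.004,-0.003],[0,0,0]],
  [0.4,[-0.0045,-0.004,-0.003],[0,0,0]],
  [0.8,[-0.0045,-0.004,-0.003],[0,0,0]],
  [0.8,[-0.0045,-0.004,-0.003],[0,0,0]],
  [0.8,[-0.0045,-0.004,-0.003],[0,0,0]],
  [0.8,[-0.0045,-0.004,-0.003],[0,0,0]],
])

```text
t: 21.85
tool_pos: [0.4443, -0.3134, -0.0012]
tool_rot: [2.871, -1.274, 0.001]
contact_force: [-1.0, 0.2, 5.1]
opening: 0.019
grip_force: 42.2
```

Pencil rest gripped (19 mm, 42 N). Lifting and carrying.

>>> jog_arm([
  [0.8,[0,0,0.04],[0,0,0]],
  [0.8,[0,0,0.14],[0,0,0]],
  [0.8,[0,0,0.24],[0,0,0]],
  [0.8,[0,0,0.34],[0,0,0]],
  [0.8,[0,0,0.44],[0,0,0]],
  [0.8,[0,0,0.55],[0,0,0]],
  [0.8,[0,0.08,0.55],[0,0,0.03]],
  [0.8,[0,0.16,0.55],[0,0,0.06]],
  [0.8,[0,0.24,0.55],[0,0,0.09]],
  [0.8,[0,0.32,0.55],[0,0,0.12]],
  [0.8,[0,0.4,0.55],[0,0,0.15]],
  [0.8,[0,0.4,0.55],[0,0,0.15]],
])

```text
t: 22.85
tool_pos: [0.4437, -0.1487, 0.2175]
tool_rot: [-3.09, 0.556, 0.001]
contact_force: [-0.3, -0.7, -1.0]
opening: 0.0191
grip_force: 41.6
```

>>> jog_arm([
  [0.8,[0,0.1,0],[0,0,0.03]],
  [0.8,[0,0.2,0],[0,0,0.06]],
  [0.8,[0,0.3,0],[0,0,0.074]],
  [0.8,[0,0.4,0],[0,0,0.074]],
  [0.8,[-0.01,0.5,0],[0,0,0.074]],
  [0.8,[-0.014,0.6,0],[0,0,0.074]],
  [0.8,[-0.014,0.7,0],[0,0,0.074]],
  [0.8,[-0.014,0.8,0],[0,0,0.074]],
  [0.8,[-0.014,0.852,0],[0,0,0.074]],
  [0.8,[-0.014,0.852,0],[0,0,0.074]],
  [0.8,[-0.014,0.852,0],[0,0,0.074]],
])

```text
t: 23.77
tool_pos: [0.4381, 0.1883, 0.2175]
tool_rot: [3.134, -0.203, -0.002]
contact_force: [0.8, -0.1, 0.2]
opening: 0.0189
grip_force: 41.6
```

>>> jog_arm([
  [0.8,[0,0.01,-0.1],[0,0,0]],
  [0.8,[0,0.01,-0.2],[0,0,0]],
  [0.8,[0,0.01,-0.3],[0,0,0]],
  [0.8,[0,0.01,-0.4],[0,0,0]],
  [0.8,[0,0.01,-0.47],[0,0,0]],
  [0.8,[0,0.01,-0.51],[0,0,0]],
  [0.8,[0,0.01,-0.53],[0,0,0]],
  [0.8,[0,0.01,-0.538],[0,0,0]],
  [0.8,[0,0.01,-0.538],[0,0,0]],
  [0.8,[0,0.01,-0.538],[0,0,0]],
])

```text
t: 24.6
tool_pos: [0.4399, 0.1917, 0.0045]
tool_rot: [-3.134, 0.207, -0.004]
contact_force: [0.4, 0.4, 0.3]
opening: 0.0194
grip_force: 41.6
```

>>> jog_arm([
  [0.8,[0,0,-0.002],[0,0,0]],
  [0.8,[0,0,-0.004],[0,0,0]],
  [0.8,[0,0,-0.006],[0,0,0]],
  [0.8,[0,0,-0.006],[0,0,0]],
])

```text
t: 24.93
tool_pos: [0.4387, 0.1919, 0.001]
tool_rot: [-3.135, 0.206, -0.001]
contact_force: [0.0, -0.5, -0.0]
opening: 0.0188
grip_force: 41.6
```

>>> jog_arm([
  [0.8,[0,0,-0.002],[0,0,0]],
  [0.8,[0,0,-0.004],[0,0,0]],
  [0.8,[0,0,-0.006],[0,0,0]],
  [0.8,[0,0,-0.006],[0,0,0]],
])

```text
t: 25.27
tool_pos: [0.4385, 0.1919, -0.0011]
tool_rot: [3.135, -0.206, -0.001]
contact_force: [-2.1, -0.4, 5.6]
opening: 0.019
grip_force: 42.2
```

Touchdown. Release, lift and check all three.

>>> jog_arm([
  [0.5,[0,0,0],[0,0,0]],
  [0.4,[0,0,0],[0,0,0]],
  [0.25,[0,0,0.003],[0,0,0]],
  [0.25,[0,0,0.02],[0,0,0]],
  [0.25,[0,0,0.08],[0,0,0]],
  [0.25,[0,0,0.18],[0,0,0]],
  [0.25,[0,0,0.28],[0,0,0]],
  [0.25,[0,0,0.38],[0,0,0]],
  [0.25,[0,0,0.48],[0,0,0]],
  [0.25,[0,0,0.58],[0,0,0]],
  [1,[0,0,0.58],[0,0,0]],
  [1,[0,0,0.58],[0,0,0]],
])

```text
t: 26.27
tool_pos: [0.4402, 0.1923, 0.2345]
tool_rot: [-3.132, 0.206, -0.012]
contact_force: [-0.8, 0.2, -1.6]
opening: 0.0091
grip_force: 0.0
```

```bash
python3 -c "
from chk import *
chk([('round',(.459,.3475)),('bar',(.45,.268)),('rest',(.438,.192))])
p=[.463,.2705,-.124]
for q in [(.4587,.3478),(.4506,.2682),(.4385,.192)]:
    d=np.array(q)-p[:2];c,s=np.cos(p[2]),np.sin(p[2]);print('caddy frame',round(c*d[0]+s*d[1],4),round(-s*d[0]+c*d[1],4))
print('tab',[ (a,put(np.array([[.07-.155*np.cos(a),0,.0625+.155*np.sin(a)]]),p,0).round(3).tolist()) for a in (1.95,1.66,1.2,.8,.4,.1,0)])
"
```

```text
[0.4402 0.1923 0.2345] -0.131 0.009066391913668549
round [130. 178.] 1 6029 (array([0.45891369, 0.34807136, 0.03340846]), np.float64(0.968312691008525))
bar [207. 177.] 1 7906 (array([ 0.45068933,  0.26825314, -0.12693656]), np.float64(0.9647302904564315))
rest [281. 179.] 1 5138 (array([ 0.43836526,  0.19172101, -0.13990129]), np.float64(0.9645430413348502))
caddy frame -0.0138 0.0762
caddy frame -0.012 -0.0038
caddy frame -0.0146 -0.0809
tab [(1.95, [[0.589, 0.255, 0.206]]), (1.66, [[0.546, 0.26, 0.217]]), (1.2, [[0.477, 0.269, 0.207]]), (0.8, [[0.425, 0.275, 0.174]]), (0.4, [[0.391, 0.279, 0.123]]), (0.1, [[0.379, 0.281, 0.078]]), (0, [[0.379, 0.281, 0.062]])]
```

All three stand in separate compartments: caddy-frame y of 0.076, -0.004 and -0.081, fits around 0.965. Now the lid: over the top, then down behind it with the fingers shut.

>>> jog_arm([
  [1,[0,0,0.08],[0,0,0]],
  [1,[0,0,0.16],[0,0,0]],
  [1,[0.1,0.04,0.16],[0,0,0]],
  [1,[0.2,0.08,0.16],[0,0,0]],
  [1,[0.3,0.12,0.16],[0,0,0]],
  [1,[0.396,0.155,0.16],[0,0,0]],
  [1,[0.396,0.155,0.16],[0,0,0]],
  [1,[0.396,0.155,0.16],[0,0,0]],
])

```text
t: 26.98
tool_pos: [0.597, 0.2537, 0.2883]
tool_rot: [3.132, -0.206, -0.013]
contact_force: [-0.3, -0.3, 1.0]
opening: 0.0001
grip_force: 0.0
```

>>> jog_arm([
  [1,[0,0,-0.08],[0,0,0]],
  [1,[0,0,-0.16],[0,0,0]],
  [1,[0,0,-0.24],[0,0,0]],
  [1,[0,0,-0.3],[0,0,0]],
  [1,[0,0,-0.3],[0,0,0]],
  [1,[0,0,-0.3],[0,0,0]],
])

```text
t: 27.48
tool_pos: [0.5945, 0.2531, 0.1723]
tool_rot: [3.133, -0.206, -0.006]
contact_force: [0.4, -0.6, 0.9]
opening: -0.0001
grip_force: 0.0
```

>>> jog_arm([
  [1,[-0.05,0.007,0],[0,0,0]],
  [1,[-0.09,0.012,0],[0,0,0]],
  [1,[-0.13,0.017,-0.004],[0,0,0]],
  [1,[-0.17,0.0225,-0.009],[0,0,0]],
  [1,[-0.205,0.027,-0.017],[0,0,0]],
  [1,[-0.24,0.031,-0.026],[0,0,0]],
  [1,[-0.271,0.035,-0.035],[0,0,0]],
  [1,[-0.3,0.039,-0.053],[0,0,0]],
  [1,[-0.33,0.042,-0.072],[0,0,0]],
  [1,[-0.36,0.046,-0.091],[0,0,0]],
  [1,[-0.36,0.046,-0.091],[0,0,0]],
])

```text
t: 28.4
tool_pos: [0.4516, 0.2726, 0.1393]
tool_rot: [-3.134, 0.204, -0.002]
contact_force: [-0.8, -0.5, -1.3]
opening: -0.0002
grip_force: 0.0
```

```bash
cat >lid.py <<'E'
from h import *
# lid angle from side camera: green mask vs projected lid panel
def lidfit():
    p=[.463,.2705,-.124]
    for cam in("top","side"):
        c=ctrl.get_calibration(cam);im=ctrl.get_image(cam)
        h=cv2.cvtColor(im,cv2.COLOR_RGB2HSV);g=((h[...,0]>50)&(h[...,0]<85)&(h[...,1]>120)).astype(np.uint8)
        base=box(-.07,.07,-.119,.119,0,.06);s=[]
        for a in np.arange(0,2,.05):
            m=np.zeros_like(g)
            L=np.array([[.07-r*np.cos(a)+t*np.sin(a),y,.0625+r*np.sin(a)+t*np.cos(a)] for r in(0,.14) for t in(-.0025,.0025) for y in(-.119,.119)])
            for P in(base,L): cv2.fillConvexPoly(m,cv2.convexHull(proj(put(P,p,0),c).round().astype(np.int32)),1)
            s.append(((m&g).sum()/(m|g).sum()).round(3))
        i=np.argsort(s)[::-1][:3];print(cam,[(round(k*.05,2),float(s[k])) for k in i],"shut",s[0])
E
python3 -c "
from lid import *
lidfit()"
```

```text
top [(np.float64(0.0), 0.779), (np.float64(0.05), 0.773), (np.float64(1.45), 0.769)] shut 0.779
side [(np.float64(0.8), 0.504), (np.float64(0.85), 0.501), (np.float64(0.75), 0.501)] shut 0.434
```

The side view puts the lid at about 0.8 rad, following the fingers. Continuing down the arc.

>>> jog_arm([
  [1,[-0.037,0.004,-0.039],[0,0,0]],
  [1,[-0.0725,0.009,-0.078],[0,0,0]],
  [1,[-0.09,0.011,-0.11],[0,0,0]],
  [1,[-0.106,0.0125,-0.1375],[0,0,0]],
  [1,[-0.115,0.014,-0.165],[0,0,0]],
  [1,[-0.123,0.015,-0.1875],[0,0,0]],
  [1,[-0.123,0.015,-0.1875],[0,0,0]],
  [1,[-0.123,0.015,-0.1875],[0,0,0]],
])

```text
t: 29.17
tool_pos: [0.4034, 0.278, 0.0622]
tool_rot: [3.134, -0.206, -0.002]
contact_force: [0.9, -0.0, 0.4]
opening: -0.0001
grip_force: 0.0
```

```bash
python3 -c "
from lid import *
lidfit()"
```

```text
top [(np.float64(0.0), 0.806), (np.float64(0.05), 0.801), (np.float64(0.1), 0.796)] shut 0.806
side [(np.float64(0.15), 0.562), (np.float64(0.1), 0.561), (np.float64(0.05), 0.556)] shut 0.545
```

>>> jog_arm([
  [1,[-0.004,0.001,-0.015],[0,0,0]],
  [1,[-0.007,0.001,-0.03],[0,0,0]],
  [1,[-0.009,0.001,-0.042],[0,0,0]],
  [1,[-0.009,0.001,-0.048],[0,0,0]],
  [1,[-0.009,0.001,-0.048],[0,0,0]],
  [1,[-0.009,0.001,-0.048],[0,0,0]],
])

```text
t: 29.77
tool_pos: [0.3996, 0.2784, 0.0431]
tool_rot: [3.134, -0.206, -0.001]
contact_force: [0.3, -0.4, 0.5]
opening: -0.0001
grip_force: 0.0
```

>>> jog_arm([
  [1,[0,0,-0.005],[0,0,0]],
  [1,[0,0,-0.01],[0,0,0]],
  [1,[0,0,-0.01],[0,0,0]],
])

```text
t: 30.02
tool_pos: [0.3999, 0.2785, 0.0392]
tool_rot: [3.135, -0.206, -0.0]
contact_force: [0.2, 0.7, 0.2]
opening: -0.0003
grip_force: 0.0
```

>>> jog_arm([
  [1,[0,0,-0.004],[0,0,0]],
  [1,[0,0,-0.007],[0,0,0]],
  [1,[0,0,-0.007],[0,0,0]],
])

```text
t: 30.27
tool_pos: [0.4003, 0.2788, 0.0378]
tool_rot: [-3.135, 0.206, -0.0]
contact_force: [-2.8, -0.9, 6.3]
opening: -0.0
grip_force: 2.9
```

>>> jog_arm([
  [1,[0,0,-0.003],[0,0,0]],
  [1,[0,0,-0.004],[0,0,0]],
  [1,[0,0,-0.004],[0,0,0]],
])

```text
t: 30.52
tool_pos: [0.4004, 0.2788, 0.0374]
tool_rot: [3.135, -0.206, -0.001]
contact_force: [-5.9, -2.7, 13.7]
opening: -0.0003
grip_force: 6.7
```

The push is now against something rigid (14 N, 0.4 mm of travel), which is the lid on its rim. I'll back off, move aside, and verify.

>>> jog_arm([
  [1,[0,0,0.02],[0,0,0]],
  [1,[0,0,0.1],[0,0,0]],
  [1,[0,0,0.2],[0,0,0]],
  [1,[0,0,0.3],[0,0,0]],
  [1,[0,0,0.4],[0,0,0]],
  [1,[0,-0.1,0.45],[0,0,0]],
  [1,[0,-0.2,0.45],[0,0,0]],
  [1,[0,-0.3,0.45],[0,0,0]],
  [1,[0,-0.4,0.45],[0,0,0]],
  [1,[0,-0.5,0.45],[0,0,0]],
  [1,[0,-0.6,0.45],[0,0,0]],
  [1,[0,-0.6,0.45],[0,0,0]],
])

```text
t: 31.52
tool_pos: [0.4, 0.0327, 0.2153]
tool_rot: [3.131, -0.221, 0.002]
contact_force: [0.2, 0.7, 0.9]
opening: -0.0002
grip_force: 0.0
```

```bash
python3 - <<'E'
from lid import *
lidfit()
o=ctrl.get_obs();print(o["t"],o["tool_pos"],o["contact_force"])
a,b=cv2.imread("pics/top0.png"),ctrl.get_image("top")[:,:,::-1]
d=(cv2.absdiff(a,b).max(2)>60).astype(np.uint8)
for n,(x,y,w,h) in dict(mug=(150,100,50,55),box=(212,92,50,55),square=(272,95,42,60),jar=(335,95,40,50),grid=(303,185,32,35),teapot=(185,190,80,65)).items(): print(n,d[y:y+h,x:x+w].mean().round(3))
# shut lid panel outline: measured green top region
c=ctrl.get_calibration("top");h=cv2.cvtColor(b,cv2.COLOR_BGR2HSV);g=((h[...,0]>50)&(h[...,0]<85)&(h[...,1]>120)).astype(np.uint8)
ct=max(cv2.findContours(g,0,2)[0],key=cv2.contourArea);print(cv2.boundingRect(ct))
for an in (0,.06,.12):
    q=proj(put(np.array([[.07-r*np.cos(an),y,.065+r*np.sin(an)] for r,y in((0,.119),(0,-.119),(.14,.119),(.14,-.119),(.166,.025),(.166,-.025))]),[.463,.2705,-.124],0),c);print(an,q.round(1).tolist())
E
```

```text
top [(np.float64(0.0), 0.314), (np.float64(0.05), 0.311), (np.float64(0.1), 0.309)] shut 0.314
side [(np.float64(0.0), 0.642), (np.float64(0.05), 0.632), (np.float64(0.1), 0.628)] shut 0.642
31.6167 [0.40006266 0.03725388 0.21524971] [ 0.17221633 -1.01470329 -0.00992929]
mug 0.0
box 0.0
square 0.0
jar 0.0
grid 0.0
teapot 0.105
(57, 192, 119, 62)
0 [[68.9, 193.6], [168.8, 205.9], [56.2, 253.0], [158.5, 265.8], [94.4, 269.4], [116.0, 272.1]]
0.06 [[68.9, 193.6], [168.8, 205.9], [54.1, 252.8], [157.3, 265.7], [92.3, 269.4], [114.1, 272.1]]
0.12 [[68.9, 193.6], [168.8, 205.9], [51.9, 252.4], [156.1, 265.4], [90.1, 269.1], [112.2, 271.8]]
```

The lid reads shut: its left corner is at 57 px where 56 is expected for 0 rad, and the side view also fits 0 best. The bystanders and grid are unchanged. I'll let the arm settle, then hand in.

>>> jog_arm([
  [1,[0,0,0.02],[0,0,0]],
  [1,[0,0,0.02],[0,0,0]],
  [1,[0,0,0.02],[0,0,0]],
])

```text
t: 31.92
tool_pos: [0.4004, 0.0398, 0.224]
tool_rot: [-3.135, 0.202, -0.002]
contact_force: [0.8, 0.8, 0.3]
opening: 0.0001
grip_force: 0.0
```

```bash
python3 -c "
from station import ctrl
print(ctrl.finish_job())"
```

```text
the job is handed in; nothing more can be done
None
```

I handed the job in at about 32 s; no verdict came back. By my camera and force checks, all three parts stand in separate caddy compartments, the lid is shut, and the waste grid is still in the tray; an arm-occluded top view of the teapot was the one bystander check I couldn't confirm.

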